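Gather the brass furniture feet in the tote's marked corner

TASK

Three brass furniture feet are in the blue tote; find the fourth one among the odds and ends in the wooden crate and put it in the tote too, while the tote stands level. Then lift the tote by the black grip on its corner, tipping it (25 to 35 degrees) until all four feet have slid together into the orange-marked corner, and finish while still holding it tilted like that, so that I can scoop them out; it may rest on its low corner on the bench, but prop it on nothing else. Leave the rest of the crate's contents in the crate, and don't shift the other things on the bench.

Things in the scene. Friction and masses are not known exactly. Their poses are not given: they have to be found in the camera images.
- tote: Open square slippery blue tote, 190 x 190 mm outside, 55 mm high, walls and floor 5 mm thick, 0.4 kg, loose. Origin: centre of its underside; x, y along its sides, z up. The black grip is on the +x+y corner; the orange-marked corner is opposite (-x-y), its outer bottom point at (-95, -95, 0) mm. Feet start sliding at about 10 degrees of tilt, reach the corner by 33, and are gathered when all centred in its quarter.
- tote_handle (a point): Where to hold the tote: an upright black flat fin 14 mm thick, standing out about 50 mm from the +x+y corner along the tote's diagonal, from 22 to 80 mm above the tote's underside. This point is the middle of its thickness, 160 mm from the tote's centre along the diagonal, 55 mm above the underside; 60 mm are free on both flat sides. Axes as the tote's.
- foot1: Brass furniture foot like the others, a solid-looking round disc 32 mm in diameter and 26 mm high with a black pad on top, standing upright, 0.06 kg, loose; starts in the tote, on the side away from the orange corner. Origin: centre of its underside.
- foot2: Brass furniture foot like the others, a solid-looking round disc 32 mm in diameter and 26 mm high with a black pad on top, standing upright, 0.06 kg, loose; starts in the tote, on the side away from the orange corner. Origin: centre of its underside.
- foot3: Brass furniture foot like the others, a solid-looking round disc 32 mm in diameter and 26 mm high with a black pad on top, standing upright, 0.06 kg, loose; starts in the tote, on the side away from the orange corner. Origin: centre of its underside.
- foot4: Brass furniture foot like the others, a solid-looking round disc 32 mm in diameter and 26 mm high with a black pad on top, standing upright, 0.06 kg, loose; starts among the odds and ends on the crate's floor, with at least 30 mm free towards the walls. Origin: centre of its underside.
- crate: Low open pale-wood crate, 256 (its x) x 206 (its y) mm outside, 50 mm high, walls and floor 8 mm thick, fixed. Origin: centre of its underside. It holds four things, one in each quarter, about 116 mm apart along x and 90 mm along y: the fourth foot, the bolt, the offcut and the bracket.
- bolt: Steel bolt lying in the crate, about 49 mm long, 21 mm across its head; leave it in the crate. Origin near its middle, underneath.
- offcut: Dark wooden offcut 50 x 30 x 22 mm in the crate; leave it in the crate. Origin: centre of its underside.
- bracket: Small steel angle bracket in the crate, 45 x 30 mm, one leg 38 mm high; leave it in the crate. Origin: centre of its underside.
- glue: White glue bottle with a yellow label, 60 mm in diameter, 170 mm high, standing at the back of the bench; leave alone. Origin: centre of its base.
- screwdriver: Red-handled screwdriver lying at the back of the bench; leave alone. Origin: under its middle.
- tape: Yellow tape measure 70 x 40 x 68 mm standing on the bench to the right of the crate; leave alone. Origin: centre of its base.

How it is judged (in metres and radians):
On the way, in this order (a step that is already met when the one before it is completed fails the run):
1. the fourth foot lies released in the tote while the tote stands level (x of foot4 in the frame of tote between -0.092 and 0.092 m and y of foot4 in the frame of tote between -0.092 and 0.092 m and z of foot4 in the frame of tote between 0 and 0.045 m and linear speed of foot4 below 0.05 m/s and contact force between the fingers and foot4 below 0.05 N and angle between tote's own z axis and vertical below 0.1 rad), for 0.2 s.
2. the tote is tipped by its grip, all four feet still in it (angle between tote's own z axis and vertical above 0.3 rad and contact force between the fingers and tote above 1 N and x of foot1 in the frame of tote between -0.092 and 0.092 m and y of foot1 in the frame of tote between -0.092 and 0.092 m and z of foot1 in the frame of tote between 0 and 0.045 m and x of foot2 in the frame of tote between -0.092 and 0.092 m and y of foot2 in the frame of tote between -0.092 and 0.092 m and z of foot2 in the frame of tote between 0 and 0.045 m and x of foot3 in the frame of tote between -0.092 and 0.092 m and y of foot3 in the frame of tote between -0.092 and 0.092 m and z of foot3 in the frame of tote between 0 and 0.045 m and x of foot4 in the frame of tote between -0.092 and 0.092 m and y of foot4 in the frame of tote between -0.092 and 0.092 m and z of foot4 in the frame of tote between 0 and 0.045 m), for 0.2 s.
At the end, for the whole second after the job is handed in: Fingers hold the tote (over 1 N), tilted 17 to 57 degrees, still, grip over 110 mm above the bench, touching only the bench. Feet at rest in it, untouched, each centred in the marked corner's quarter of the tote (x and y below -3 mm); odds and ends still in the crate (all of step 2 and angle between tote's own z axis and vertical below 1 rad and height (world z) of tote_handle above 0.11 m and contact force between tote and crate below 0.3 N and linear speed of each of tote, foot1, foot2, foot3, foot4 below 0.03 m/s and height (world z) of each of bolt, offcut, bracket below 0.05 m and x of each of foot1, foot2, foot3, foot4 in the frame of tote below -0.003 m and y of each of foot1, foot2, foot3, foot4 in the frame of tote below -0.003 m and contact force between the fingers and foot1 below 0.1 N and contact force between the fingers and foot2 below 0.1 N and contact force between the fingers and foot3 below 0.1 N and contact force between the fingers and foot4 below 0.1 N and contact force between tote and glue below 0.3 N and contact force between tote and screwdriver below 0.3 N and contact force between tote and tape below 0.3 N); the arm keeps its last pose, push and grip.
It fails at once if a thing on the bench is shifted by more than 30 mm (distance of any of glue, screwdriver, tape from where it was at the start of the episode above 0.03 m).
It fails at once if one of the odds and ends is lifted out of the crate (height (world z) of any of bolt, offcut, bracket above 0.075 m).
It also fails if it takes over 54 s, if anything falls off the work surface, if the arm or the gripper's body presses on something with over 40 N, if the wrist force passes 120 N, or if a joint passes its speed limit or range.

ROBOT

A 6-joint arm with a two-finger parallel gripper is mounted at the origin on the work surface. World frame = base frame: x ahead of the robot, y to its left, z up, the work surface at z = 0. Lengths are in mm, angles in degrees, forces in N, time in s.
With the tool pointing down it reaches from about 225 to 725 mm from the base axis. Payload 3.1 kg.
Tool frame: the origin (TCP) lies at the very end of the fingers, on their centre line; the grasp point (between the pads) lies 19 mm behind it; z points along the fingers, y is the direction in which the jaws open and shut (so a half turn about z gives the same grasp; the last joint's range is limited). The gripper opens to 85 mm and grips with 20 to 120 N. Pads are 22 mm wide; open, the fingers measure 114 mm over their backs; the gripper's body (76 mm by 85 mm) begins 54 mm behind the grasp point. The pads swing forward as they close: fully open they stand 13 mm farther back than shut.
Start: joints at [-79.802, 2.75, 5.684, 92.934, 0, 82.678], TCP at [158.039, -500.641, 231.312] pointing down, gripper open.
Joint ranges: [-166.93, 166.93], [-56.73, 111.36], [-69.38, 81.34], [-121.58, 131.49], [-85.45, 84.26], [-180, 180]. Speed limits (degrees/s): [159.86, 159.86, 180, 180, 180, 180].

INTERFACE

Orientations are given as a 3x3 rotation matrix whose columns are the frame's x, y, z axes.
In Python, from plant import * gives the robot as it stands.
- The arm moves only by the shell command python3 -m pendant 'ROWS' [OPENING] [FORCE]. ROWS is JSON, one flat list of numbers, 4 for each row, row after row: the shift along the tool's x, y, z as a fraction of full scale, then the turn about the tool's z as a fraction of full scale. In form: [dx, dy, dz, spin, dx, dy, dz, spin, ...]. A call has 1 to 5 rows; each row is the pose to reach, as a shift and turn from the pose commanded when the call began, along the tool's axes at that moment, turning the shorter way round; what a row does not reach only later rows make up. Full scale, the value 1, is 0.3 m for a shift and 180 degrees for a turn. A row lasts 1/12 s, in which the tool goes at most 41.7 mm and 7.16 degrees, less where a joint would pass 70% of its speed; a pose out of reach is approached as far as the arm can. A call with a number of a shift or a turn outside -1 to 1 is refused whole. A call with a gripper value outside its range is refused whole. OPENING is the opening, from -1 (shut) to 1 (fully open), set as the call begins (- or left out, the last holds). The fingers move at their own pace and stop on an object; FORCE is the grip in N (left out, the last holds). Time passes only in rows, so rows that repeat a pose let the fingers close. It gives the time, the measured TCP pose, the force and the opening at its end, in the units of the state.
- get_state(): the state, without advancing time (a new reading comes with each control period).
- grab_frame(name): name is "scene" or "top"; returns a dict with "pixels" (480x640x3 uint8, red, green, blue), "range_z" (480x640 float32, mm along the optical axis (not along the pixel's ray), 0 where there is no reading), "fx", "fy", "cx", "cy" (pixels), "cam_to_world" (4x4, takes a point from camera to world coordinates). Camera axes: x right, y up, looking along -z (the intrinsics and any distortion apply to the point x, -y, -z); pixel columns grow to the right and rows downward; lengths in mm; the calibration is good to about 2 mm. A picture is of the moment at which its call begins.
- sign_off(): hands the job in, once; it reports no verdict.
The state is a dict: "time": time; "q": joint angles; "joint_vel": joint speeds; "effort": joint torques, N m; "eef_pos": TCP position; "tcp_rot": TCP orientation; "contact_force": force on the tool from outside, world axes, zero at the start; "torque": the same for the moment, N m; "width": finger opening in mm.
Only numpy, scipy, OpenCV 4.12 (cv2) and the standard library are available. Lean on these libraries where they do the work, as an engineer would, in place of code of your own. Each camera call takes 0.05 s, during which the arm holds its last target.

## Working session

There is one attempt and no reset: what is moved stays moved. The work goes in short steps, Python scripts to look and compute and a shell command to move; the robot and the scene stay as the last step left them, time stands still between calls to the robot, and variables do not carry over. Pictures are saved under pics/ and viewed, and the job is handed in when it is done.

```bash
mkdir -p pics; ls; cat > h.py <<'E'
from plant import *
import numpy as np, cv2
def save(f,n): cv2.imwrite('pics/'+n+'.png',cv2.cvtColor(f['pixels'],cv2.COLOR_RGB2BGR))
def ray(f,u,v):
    T=np.array(f['cam_to_world']); d=np.array([(u-f['cx'])/f['fx'],-(v-f['cy'])/f['fy'],-1.0])
    return T[:3,3],T[:3,:3]@d
def plane(f,u,v,z):
    o,d=ray(f,u,v); return o+d*(z-o[2])/d[2]
def depth(f,u,v):
    o,d=ray(f,u,v); return o+d*f['range_z'][int(v),int(u)]
E
python3 - <<'E'
from h import *
for n in ('top','scene'):
    f=grab_frame(n); save(f,n+'0'); print(n,f['fx'],f['fy'],f['cx'],f['cy'],np.round(f['cam_to_world'],3).tolist(),[k for k in f])
    np.savez('pics/'+n+'0.npz',**{k:np.array(v) for k,v in f.items()})
s=get_state(); print(s)
E
```

```text
pics
top 443.5334843791001 443.5334843791001 320.55899881696644 243.55203078492323 [[0.011, 0.998, -0.064, 537.65], [-1.0, 0.012, 0.012, -47.001], [0.013, 0.064, 0.998, 1054.86], [0.0, 0.0, 0.0, 1.0]] ['pixels', 'range_z', 'fx', 'fy', 'cx', 'cy', 'cam_to_world']
scene 559.528852337915 559.528852337915 318.6680360065807 239.35340707362806 [[0.3, -0.682, 0.667, 1375.962], [0.954, 0.228, -0.196, -295.741], [-0.018, 0.695, 0.719, 888.784], [0.0, 0.0, 0.0, 1.0]] ['pixels', 'range_z', 'fx', 'fy', 'cx', 'cy', 'cam_to_world']
{'time': 0.1, 'q': array([-7.98017422e+01,  2.78942627e+00,  5.60136138e+00,  9.29337059e+01,
       -4.28786522e-04,  8.26797278e+01]), 'joint_vel': array([-0.10669783, -0.08737546,  0.11154841, -0.08938021,  0.11742471,
        0.01142247]), 'effort': array([ 3.66018394e-03, -3.39850509e+01,  3.20935929e+01,  1.57842116e-02,
       -2.01821331e-04, -4.53668207e-06]), 'eef_pos': array([ 157.93903075, -500.10563712,  230.23391457]), 'tcp_rot': array([[ 9.53619698e-01,  3.01013828e-01, -3.83660082e-04],
       [ 3.01013957e-01, -9.53617443e-01,  2.09039726e-03],
       [ 2.63373533e-04, -2.10893104e-03, -9.99997742e-01]]), 'contact_force': array([-0.26079655,  0.26005822,  0.69994351]), 'torque': array([1.43662259e-06, 8.13966566e-03, 1.56843853e-02]), 'width': 85.3709195981187}
```

View pics/top0.png

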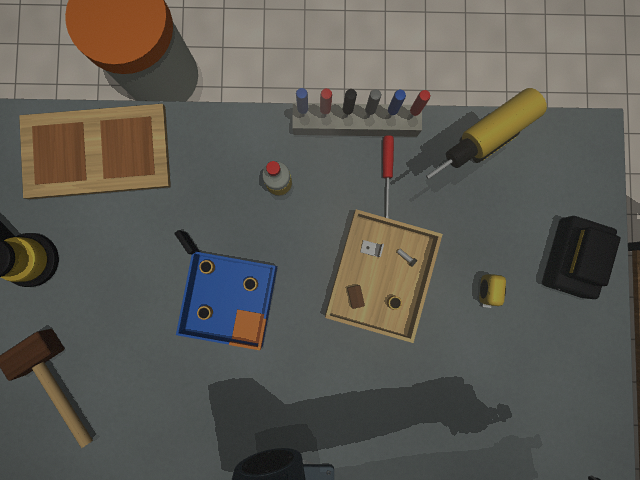

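View pics/scene0.png

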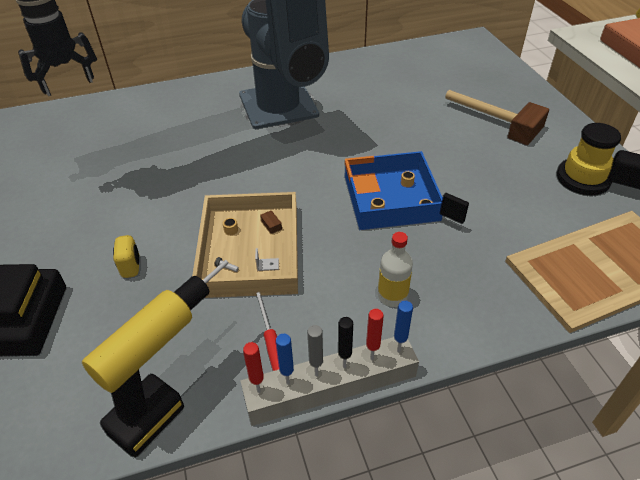

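The top view shows the tote centred near (228,300), the fin at (187,242), and the orange corner at (250,330). The fourth foot is in the crate at (394,302). Next I measure these.

```bash
cat > m.py <<'E'
from h import *
F={n:{k:v for k,v in np.load('pics/%s0.npz'%n).items()} for n in('top','scene')}
t=F['top'];s=F['scene']
def crop(f,n,x0,y0,x1,y1,k):
    im=cv2.cvtColor(f['pixels'][y0:y1,x0:x1],cv2.COLOR_RGB2BGR); cv2.imwrite('pics/'+n+'.png',cv2.resize(im,None,fx=k,fy=k,interpolation=cv2.INTER_NEAREST))
crop(t,'c_tote',165,220,295,355,4)
crop(t,'c_crate',320,205,450,345,4)
crop(s,'c_stote',335,140,475,235,5)
crop(s,'c_scrate',190,185,305,300,5)
# depth-based
def cloud(f):
    v,u=np.mgrid[0:480,0:640]; d=np.stack([(u-f['cx'])/f['fx'],-(v-f['cy'])/f['fy'],-np.ones(u.shape)],-1)
    T=f['cam_to_world']; P=(d*f['range_z'][...,None])@T[:3,:3].T+T[:3,3]; P[f['range_z']==0]=np.nan; return P
for n,f in F.items():
    P=cloud(f); hsv=cv2.cvtColor(f['pixels'],cv2.COLOR_RGB2HSV)
    blue=cv2.inRange(hsv,(105,130,50),(125,255,255))
    k,l,st,c=cv2.connectedComponentsWithStats(blue)
    for i in range(1,k):
        if st[i,4]>30: print(n,'blue',st[i],np.round(np.nanmedian(P[l==i],0),1),np.round(np.nanpercentile(P[l==i],[1,99],axis=0),1).tolist())
    dark=(hsv[...,2]<60).astype(np.uint8)
    k,l,st,c=cv2.connectedComponentsWithStats(dark)
    for i in range(1,k):
        if 15<st[i,4]<800:
            Q=P[l==i]; print(n,'dark',st[i],np.round(c[i],1),np.round(np.nanmedian(Q,0),1),np.round(np.nanpercentile(Q[:,2],[5,95]),1))
E
python3 m.py
```

```text
top blue [395  90  11  10  82] [ 898.3 -215.1  178.8] [[889.2, -224.1, 175.4], [908.2, -205.0, 181.6]]
top blue [ 176  252  101   93 5601] [483.2 170.8   5.6] [[381.5, 49.9, 0.7], [572.8, 254.3, 57.3]]
top dark [ 88  24  90  77 642] [136.8  70.2] [1211.7  595.5 -432.3] [-641.3 -355.2]
top dark [342  89  15  28 259] [349.  101.4] [ 890.7 -113.7  160.5] [ 98.9 180.9]
top dark [388  94  12  24 118] [392.6 106. ] [ 890.5 -207.5  134.5] [ 95.8 172.7]
top dark [365  96  15  22 170] [371.2 106.1] [ 888.9 -161.9  136.3] [ 95.5 174. ]
top dark [164 113   2  13  16] [164.6 119. ] [898.9 317.6   9. ] [ 4.  12.6]
top dark [340 129  81   8 424] [382.3 132.4] [ 868.9 -203.7   25.4] [ 4.5 44.9]
top dark [439 132  81  36 766] [466.2 152.1] [ 779.2 -338.4  201.9] [  1.4 209.5]
top dark [382 140   2  38  39] [382. 159.] [ 812.1 -205.9   -1.1] [-4.1  2.9]
top dark [167 158   2  12  16] [167.8 163.5] [790.8 306.6   7.7] [ 5.3 16.5]
top dark [407 163  10   4  17] [410.9 164.6] [ 798.4 -276.    -1.3] [-4.3  0.1]
top dark [422 163   9   7  16] [426.2 166.5] [ 795.5 -313.4   -1. ] [-3.3  1.5]
top dark [259 
[... 2730 characters left out ...]
453.6 207.8] [606.7 237.9  58.2] [28.6 80.5]
scene dark [374 199   9   6  44] [377.7 201.5] [509.7 102.   31.9] [29.1 34.5]
scene dark [422 200   8   3  18] [425.2 201.2] [542.3 204.3  31.7] [29.1 33.9]
scene dark [225 219  10   6  48] [229.5 221.6] [ 470.5 -232.2   35. ] [32.4 37.9]
scene dark [262 219  20  14  94] [272.6 227.2] [ 506.4 -144.9   21.8] [11.1 28.3]
scene dark [134 244   6  21  78] [136.2 254.6] [ 504.4 -436.9   36.2] [ 2.2 54.6]
scene dark [175 276  35  34 653] [192.9 291.1] [ 785.5 -330.4  206. ] [187.9 210.9]
scene dark [338 317  15  43 550] [345.1 337.3] [ 908.8 -118.8  152.4] [100.7 180.9]
scene dark [309 335  14  32 336] [316.1 351.2] [ 910.5 -167.7  136.1] [100.7 174. ]
```

View pics/c_tote.png

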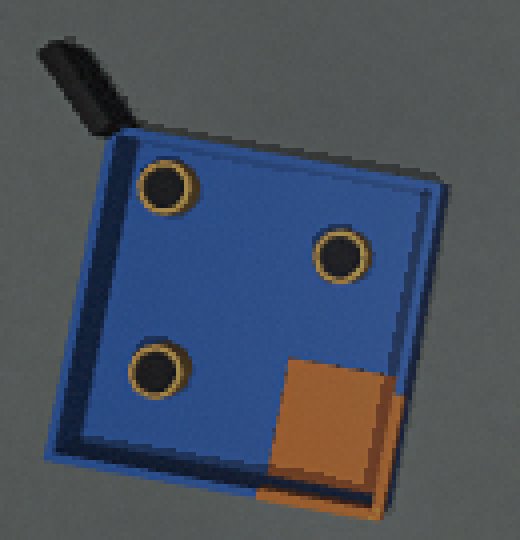

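View pics/c_stote.png

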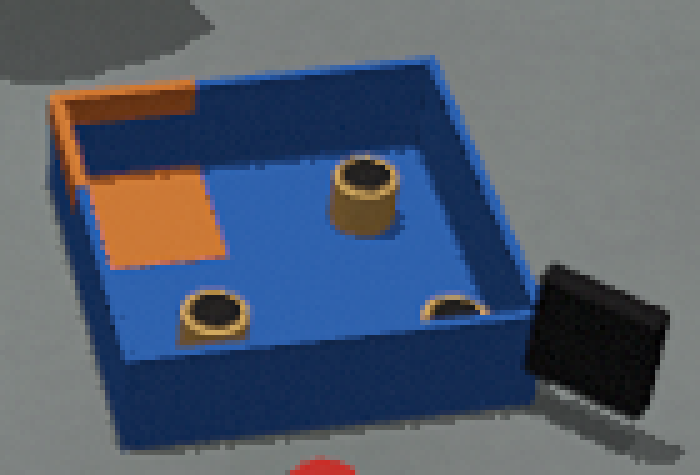

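View pics/c_crate.png

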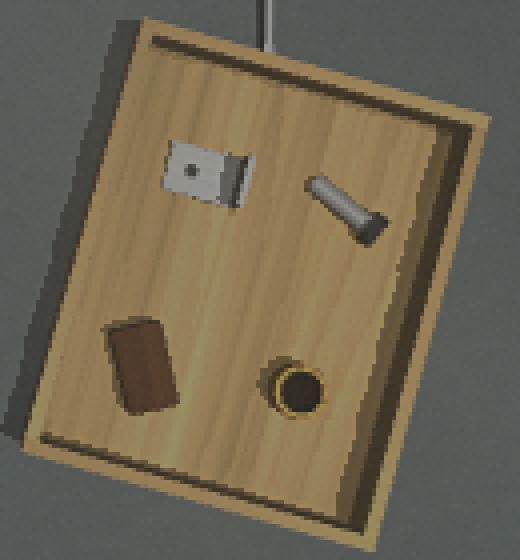

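```bash
cat > m2.py <<'E'
from m import *
P=cloud(t); hsv=cv2.cvtColor(t['pixels'],cv2.COLOR_RGB2HSV)
# tote rim: points with z 50..60 in tote area
reg=np.zeros((480,640),bool); reg[245:355,170:285]=1
m=reg&(P[...,2]>48)&(P[...,2]<62)&(hsv[...,1]>120)
Q=P[m]; r=cv2.minAreaRect(Q[:,:2].astype(np.float32)); print('rim',len(Q),r,np.median(Q[:,2]),cv2.boxPoints(r).round(1).tolist())
Ps=cloud(s); hs=cv2.cvtColor(s['pixels'],cv2.COLOR_RGB2HSV)
reg=np.zeros((480,640),bool); reg[140:240,335:450]=1
m=reg&(Ps[...,2]>48)&(Ps[...,2]<62)&(hs[...,1]>120)
Q=Ps[m]; r=cv2.minAreaRect(Q[:,:2].astype(np.float32)); print('rim s',len(Q),r,cv2.boxPoints(r).round(1).tolist())
for n,f,X in(('top',t,P),('scene',s,Ps)):
    q=X[(X[...,2]>70)&(X[...,2]<90)&(np.hypot(X[...,0]-600,X[...,1]-238)<50)]
    r=cv2.minAreaRect(q[:,:2].astype(np.float32)); vx=cv2.fitLine(q[:,:2].astype(np.float32),cv2.DIST_L2,0,.01,.01).ravel()
    print(n,'fin',len(q),np.median(q,0),r,vx,np.degrees(np.arctan2(vx[1],vx[0])))
E
python3 m2.py|grep -v -e dark -e blue
```

```text
rim 889 ((472.52734375, 152.26327514648438), (191.13731384277344, 191.04771423339844), 80.56265258789062) 54.87933950962736 [[362.6000061035156, 73.69999694824219], [551.0999755859375, 42.29999923706055], [582.4000244140625, 230.89999389648438], [394.0, 262.20001220703125]]
rim s 907 ((474.0262451171875, 149.70191955566406), (191.40301513671875, 199.14401245117188), 80.82347106933594) [[360.5, 71.0999984741211], [557.0999755859375, 39.29999923706055], [587.5999755859375, 228.3000030517578], [391.0, 260.1000061035156]]
top fin 183 [599.9492878  241.5495243   79.48356295] ((600.8344116210938, 242.62741088867188), (57.11955261230469, 14.049455642700195), 35.48690414428711) [8.1396496e-01 5.8091390e-01 6.0056934e+02 2.4185158e+02] 35.514843
scene fin 197 [605.95588978 239.42043831  78.05349568] ((603.1041259765625, 239.6337432861328), (58.62716293334961, 17.148649215698242), 35.159549713134766) [8.0690593e-01 5.9067994e-01 6.0510730e+02 2.3941226e+02] 36.205273
```

Foot 4 is at about (469.5, −231.7) with its top at 34–35 mm, and both views agree. The tote is centred at about (472.8, 151.5) with yaw −9.4°. The fin is at about (602, 241) with azimuth 35.5° and its top at about 80 mm. Next I write a helper that works out the shifts.

```bash
cat > go.py <<'E'
import sys
from h import *
# usage: go.py x y z azimuth(tool x)  -> fractions
x,y,z,a=map(float,sys.argv[1:5]); s=get_state(); R=s['tcp_rot']; 
d=R.T@(np.array([x,y,z])-s['eef_pos'])/300
az=np.degrees(np.arctan2(R[1,0],R[0,0])); sp=-((a-az+180)%360-180)/180
print('d',d.round(4),'spin',round(sp,4),'rows',np.linalg.norm(d)*300/41.7,abs(sp)*180/7.16,'| t',s['time'],'pos',s['eef_pos'].round(1),'az',az.round(1),'w',round(s['width'],1),'F',s['contact_force'].round(1),'q',s['q'].round(1))
E
python3 -m pendant '[0.3,-0.12,0,-0.08,0.6,-0.25,0,-0.16,0.63,-0.27,0,-0.16,0.63,-0.27,0,-0.16,0.63,-0.27,0,-0.16]' 0.22 40
python3 go.py 469.5 -231.7 110 74
```

```text
time: 0.52
eef_pos: [314.9, -364.7, 230.8]
tcp_rot: [[0.688, 0.726, -0.0], [0.726, -0.688, 0.001], [0.001, -0.001, -1.0]]
contact_force: [0.0, -0.3, 0.5]
width: 52.1
d [0.676  0.0695 0.4029] spin -0.1525 rows 5.6832980290458925 3.83469906808381 | t 0.5167 pos [ 314.9 -364.7  230.8] az 46.5 w 52.1 F [ 0.  -0.3  0.5] q [-57.2  -3.6  -0.7  93.    0.   76.3]
```

```bash
python3 -m pendant '[0.3,0.03,0.2,-0.08,0.6,0.06,0.36,-0.15,0.676,0.07,0.40,-0.153,0.676,0.07,0.40,-0.153,0.676,0.07,0.40,-0.153]'
python3 -m pendant '[0.02,0,0,0,0.02,0,0,0]' >/dev/null
python3 go.py 469.5 -231.7 60 75
python3 - <<'E'
from h import *
for n in('top','scene'): save(grab_frame(n),n+'1')
E
```

```text
time: 0.93
eef_pos: [451.2, -248.5, 124.0]
tcp_rot: [[0.274, 0.962, -0.0], [0.962, -0.274, 0.0], [0.0, -0.0, -1.0]]
contact_force: [0.1, -1.0, 0.1]
width: 52.5
d [0.0471 0.05   0.2091] spin -0.005 rows 1.5836862150211455 0.12543012236921053 | t 1.1 pos [ 451.5 -241.4  122.8] az 74.1 w 52.2 F [-0.4 -0.6  0.3] q [-35.6   1.4  -8.1  80.9   0.   70.3]
```

```bash
python3 -m pendant '[0.047,0.05,0.15,-0.005,0.047,0.05,0.209,-0.005,0.047,0.05,0.209,-0.005,0.047,0.05,0.209,-0.005]' >/dev/null
python3 go.py 469.5 -231.7 12 75
python3 - <<'E'
from h import *
f=grab_frame('top');save(f,'top2');g=grab_frame('scene');save(g,'scene2')
a=cv2.resize(f['pixels'][200:350,300:460],None,fx=3,fy=3);b=cv2.resize(g['pixels'][160:310,170:330],None,fx=2.4,fy=3)
cv2.imwrite('pics/c2.png',np.hstack([a,b])[:,:800,::-1])
E
```

```text
d [ 0.0139 -0.0006  0.1677] spin -0.002 rows 1.2105059751295653 0.04986113912513236 | t 1.5333 pos [ 468.7 -235.8   62.3] az 74.6 w 52.1 F [ 0.1 -1.2  0.7] q [-34.    4.7 -11.6  73.8  -0.   71.3]
```

View pics/c2.png

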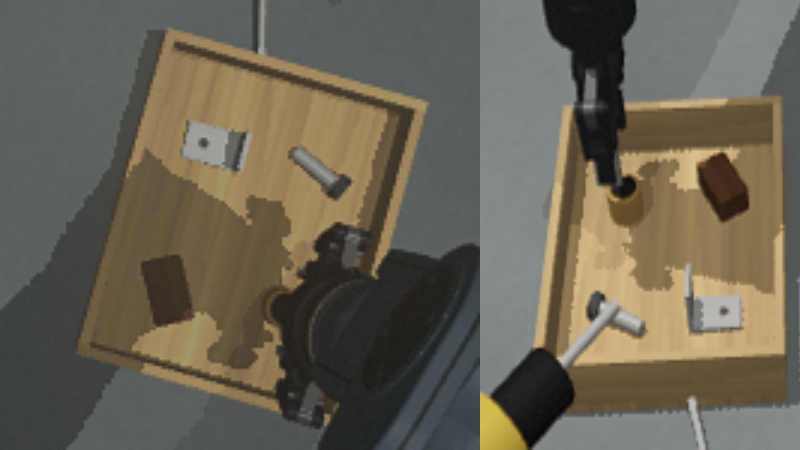

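The fingers straddle foot 4 and are clear of the walls, the bolt and the offcut. I go down.

```bash
python3 -m pendant '[0.014,0,0.06,0,0.014,0,0.11,0,0.014,0,0.15,0,0.014,0,0.167,0,0.014,0,0.167,0]' >/dev/null
python3 go.py 469.5 -231.7 12 75
python3 -m pendant '[0,0,0,0,0,0,0,0,0,0,0,0,0,0,0,0]' -1 30
python3 go.py 469.5 -231.7 12 75
```

```text
d [-0.0026 -0.0042  0.0011] spin -0.0016 rows 0.03642843549496891 0.03976608941656762 | t 2.05 pos [ 470.9 -231.3   12.3] az 74.7 w 52.1 F [-0.5  0.5  0. ] q [-33.5   6.7 -15.4  68.   -0.   71.8]
time: 2.38
eef_pos: [472.4, -231.8, 14.0]
tcp_rot: [[0.263, 0.965, 0.002], [0.965, -0.263, -0.002], [-0.001, 0.002, -1.0]]
contact_force: [0.4, -0.7, 2.9]
width: 30.7
d [-0.0023 -0.0095  0.0065] spin -0.0013 rows 0.08440464321888695 0.03368018618639361 | t 2.3833 pos [ 472.4 -231.8   14. ] az 74.8 w 30.7 F [ 0.4 -0.7  2.9] q [-33.4   6.6 -15.3  68.   -0.   71.8]
```

```bash
python3 -m pendant '[0,0,0,0,0,0,-0.05,0,0,0,-0.15,0,0,0,-0.28,0,0,0,-0.4,0]' >/dev/null;python3 -m pendant '[0,0,0,0,0,0,0,0]' >/dev/null
python3 - <<'E'
from h import *
f=grab_frame('top');save(f,'top3');g=grab_frame('scene');save(g,'scene3')
a=cv2.resize(f['pixels'][200:350,300:460],None,fx=3,fy=3);b=cv2.resize(g['pixels'][100:250,170:330],None,fx=2.4,fy=3)
cv2.imwrite('pics/c3.png',np.hstack([a,b])[:,:800,::-1])
E
python3 go.py 424.5 117 130 35.5
```

```text
d [ 1.0775 -0.4542  0.0066] spin 0.2181 rows 8.41244715030343 5.483672804532843 | t 3.0667 pos [ 471.  -230.7  131.6] az 74.8 w 30.9 F [-0.2  0.5 -1.6] q [-33.4   2.8  -5.6  81.7   0.   71.8]
```

View pics/c3.png

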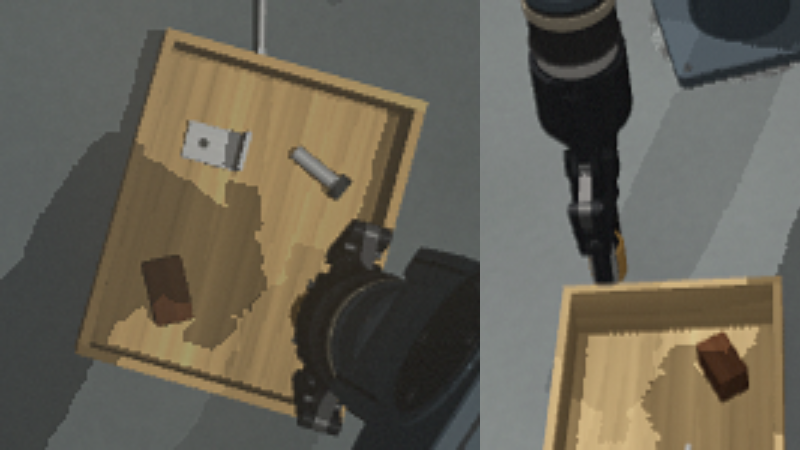

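The foot is held (opening 30.9 mm, brass visible at the fingertips). I carry it to the tote.

```bash
python3 -m pendant '[0.1,-0.04,0,0.03,0.22,-0.09,0,0.07,0.34,-0.14,0,0.1,0.46,-0.19,0,0.13,0.54,-0.227,0,0.15]' >/dev/null
python3 go.py 424.5 117 130 35.5
```

```text
d [ 0.3721 -0.4354  0.0009] spin 0.0672 rows 4.120593972258102 1.6888713541688813 | t 3.4833 pos [445.7 -53.5 129.6] az 47.6 w 30.7 F [ 0.6  0.1 -0.8] q [-1.550e+01 -8.200e+00 -1.650e+01  8.210e+01  1.000e-01  1.169e+02]
```

```bash
python3 -m pendant '[0.1,-0.12,0,0.02,0.2,-0.24,0,0.04,0.3,-0.35,0,0.06,0.36,-0.42,0,0.067,0.372,-0.435,0,0.067]' >/dev/null
python3 -m pendant '[0,0,0,0,0,0,0,0]' >/dev/null
python3 - <<'E'
from h import *
f=grab_frame('top');save(f,'top4');g=grab_frame('scene');save(g,'scene4')
a=cv2.resize(f['pixels'][220:360,160:300],None,fx=2.8,fy=2.8);b=cv2.resize(g['pixels'][100:240,330:470],None,fx=2.8,fy=2.8)
cv2.imwrite('pics/c4.png',np.hstack([a,b])[:,:800,::-1])
E
python3 go.py 424.5 117 30 35.5
```

```text
d [ 0.0051 -0.0163  0.338 ] spin 0.0006 rows 2.4347349406180854 0.016006310106149453 | t 4.1667 pos [426.3 112.2 131.4] az 35.6 w 30.9 F [ 0.8 -0.2 -0.7] q [  6.   -9.7 -17.6  82.3  -0.  150.4]
```

View pics/c4.png

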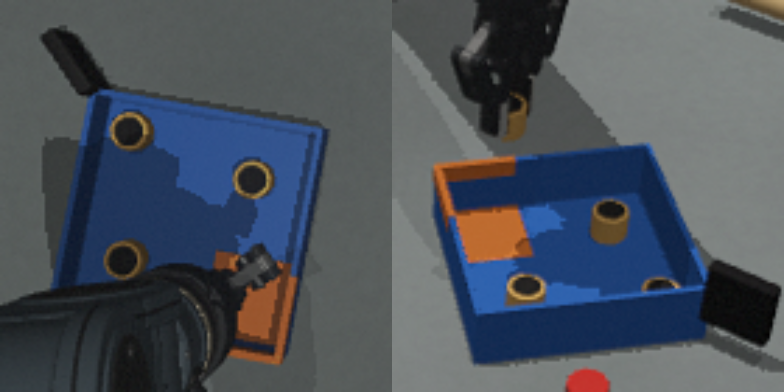

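```bash
python3 -m pendant '[0.005,-0.016,0.1,0,0.005,-0.016,0.2,0,0.005,-0.016,0.28,0,0.005,-0.016,0.338,0,0.005,-0.016,0.338,0]' >/dev/null
python3 go.py 424.5 117 13.5 35.5
python3 -m pendant '[0,0,0.02,0,0,0,0.035,0,0,0,0.048,0,0,0,0.054,0,0,0,0.054,0]'
python3 go.py 424.5 117 13 35.5
```

```text
d [0.011  0.0037 0.0427] spin 0.0001 rows 0.3183606510939885 0.0016815672725611968 | t 4.5833 pos [421.3 116.   26.3] az 35.5 w 30.5 F [-0.7 -0.  -1.8] q [  6.6  -6.5 -26.9  70.1  -0.  151.1]
time: 5.0
eef_pos: [425.7, 118.2, 15.4]
tcp_rot: [[0.812, 0.583, 0.001], [0.583, -0.812, 0.0], [0.001, 0.0, -1.0]]
contact_force: [-0.2, -0.2, -0.0]
width: 30.5
d [-0.0055  0.001   0.008 ] spin 0.001 rows 0.06987873182514348 0.02617228189143314 | t 5.0 pos [425.7 118.2  15.4] az 35.7 w 30.5 F [-0.2 -0.2 -0. ] q [  6.8  -5.9 -27.7  68.2  -0.  151.1]
```

```bash
python3 -m pendant '[0,0,0.006,0,0,0,0.006,0,0,0,0.006,0]'
python3 go.py 424.5 117 12 35.5
```

```text
time: 5.25
eef_pos: [425.4, 118.4, 13.5]
tcp_rot: [[0.812, 0.584, 0.001], [0.584, -0.812, 0.0], [0.0, 0.0, -1.0]]
contact_force: [0.1, 0.2, -0.7]
width: 30.8
d [-0.0051  0.0021  0.0049] spin 0.0012 rows 0.052924006279781215 0.029943154571505558 | t 5.25 pos [425.4 118.4  13.5] az 35.7 w 30.8 F [ 0.1  0.2 -0.7] q [  6.8  -5.8 -27.8  68.   -0.  151.1]
```

```bash
python3 -m pendant '[0,0,0.003,0,0,0,0.003,0,0,0,0.003,0,0,0,0.003,0]' 0.15 30
python3 -m pendant '[0,0,-0.05,0,0,0,-0.12,0,0,0,-0.22,0,0,0,-0.32,0,0,0,-0.38,0]'
python3 -m pendant '[-0.2,0,0,0,-0.3,0,0,0,-0.3,0,0,0,-0.3,0,0,0]' 0.3
python3 - <<'E'
from h import *
f=grab_frame('top');save(f,'top5');g=grab_frame('scene');save(g,'scene5')
a=cv2.resize(f['pixels'][220:360,160:300],None,fx=2.8,fy=2.8);b=cv2.resize(g['pixels'][100:240,330:470],None,fx=2.8,fy=2.8)
cv2.imwrite('pics/c5.png',np.hstack([a,b])[:,:800,::-1])
E
python3 go.py 424.5 117 30 35.5
```

```text
time: 5.58
eef_pos: [425.3, 118.3, 12.4]
tcp_rot: [[0.812, 0.584, 0.0], [0.584, -0.812, 0.0], [0.0, 0.0, -1.0]]
contact_force: [0.3, 0.3, -0.3]
width: 49.2
time: 6.0
eef_pos: [426.5, 118.5, 129.6]
tcp_rot: [[0.812, 0.584, 0.004], [0.584, -0.812, 0.0], [0.004, 0.002, -1.0]]
contact_force: [0.6, 0.3, 0.3]
width: 49.2
time: 6.33
eef_pos: [350.4, 64.9, 126.0]
tcp_rot: [[0.813, 0.582, -0.0], [0.582, -0.813, -0.0], [-0.0, 0.0, -1.0]]
contact_force: [-0.0, 0.9, -0.2]
width: 55.3
d [2.930e-01 3.000e-04 3.226e-01] spin 0.0009 rows 3.135348629030819 0.022628414081407044 | t 6.4333 pos [352.8  65.8 126.6] az 35.7 w 55.4 F [0.8 0.  0.9] q [ -0.2 -23.1 -28.6  84.4   0.  144.1]
```

View pics/c5.png

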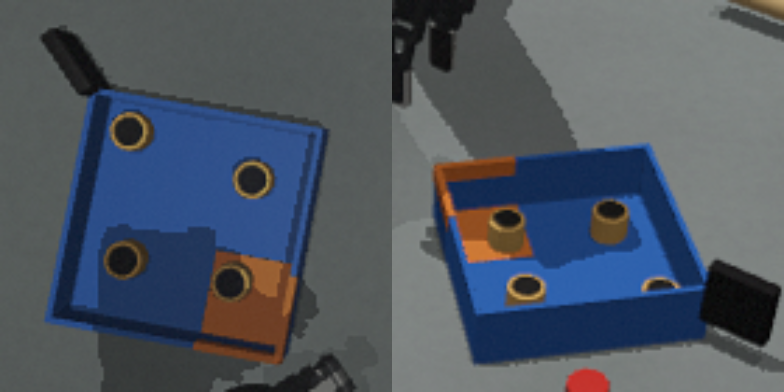

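Foot 4 stands released in the orange quarter (crop pixel (231,282)) and the tote hasn't moved. I go over to the fin.

```bash
python3 go.py 602 241.3 150 35.5;  python3 -m pendant '[0.1,0,-0.06,0,0.22,0,-0.078,0,0.36,0,-0.078,0,0.5,0.0,-0.078,0,0.62,0,-0.078,0]' 0.4 >/dev/null
python3 go.py 602 241.3 150 35.5
```

```text
d [ 1.0161  0.009  -0.076 ] spin 0.0009 rows 7.330811139793206 0.022628414081407044 | t 6.4333 pos [352.8  65.8 126.6] az 35.7 w 55.4 F [0.8 0.  0.9] q [ -0.2 -23.1 -28.6  84.4   0.  144.1]
d [ 0.384   0.0128 -0.0017] spin 0.0016 rows 2.7643847892561983 0.039347174668074046 | t 6.85 pos [506.3 177.  149.3] az 35.8 w 59.9 F [-0.2 -0.1  0.7] q [ 12.1   4.1  -2.2  83.6   0.  156.3]
```

```bash
python3 -m pendant '[0.1,0.003,0,0,0.2,0.006,0,0,0.3,0.01,0,0,0.36,0.012,0,0.002,0.384,0.012,0,0.002]' 0.2 >/dev/null;python3 -m pendant '[0,0,0,0,0,0,0,0,0,0,0,0]' >/dev/null
python3 - <<'E'
from h import *
f=grab_frame('top');save(f,'top6');g=grab_frame('scene');save(g,'scene6')
a=cv2.resize(f['pixels'][200:340,140:280],None,fx=2.8,fy=2.8);b=cv2.resize(g['pixels'][110:250,370:510],None,fx=2.8,fy=2.8)
cv2.imwrite('pics/c6.png',np.hstack([a,b])[:,:800,::-1])
E
python3 go.py 602 241.3 36 35.5
```

```text
d [ 0.0166 -0.0013  0.3801] spin -0.001 rows 2.737159045456692 0.025376520666871114 | t 7.6167 pos [598.2 238.1 150. ] az 35.3 w 51.6 F [-0.2 -0.   0.6] q [ 15.7  20.5  16.9  86.4  -0.  160.4]
```

View pics/c6.png

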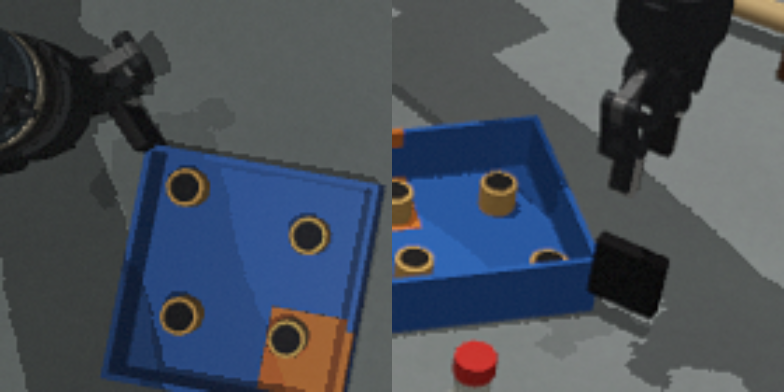

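```bash
python3 -m pendant '[0.016,-0.001,0.06,0,0.016,-0.001,0.13,0,0.016,-0.001,0.2,0,0.016,-0.001,0.25,0,0.016,-0.001,0.25,0]' >/dev/null;
python3 go.py 602 241.3 36 35.5
python3 -m pendant '[0,0,0.05,0,0,0,0.09,0,0,0,0.12,0,0,0,0.13,0,0,0,0.13,0]' 
python3 -m pendant '[0,0,0,0,0,0,0,0]' >/dev/null 
python3 go.py 602 241.3 36 35.5
```

```text
d [0.0111 0.0031 0.1146] spin -0.001 rows 0.8288478189747186 0.02631888420659066 | t 8.0333 pos [599.  240.2  70.4] az 35.3 w 51.2 F [-0.3  0.5 -1.6] q [ 15.9  22.4  10.3  78.3  -0.  160.6]
time: 8.45
eef_pos: [601.6, 241.3, 34.7]
tcp_rot: [[0.816, 0.578, -0.002], [0.578, -0.816, -0.001], [-0.002, -0.001, -1.0]]
contact_force: [-0.7, -0.6, 0.1]
width: 51.1
d [-0.0042 -0.0009  0.0023] spin -0.0009 rows 0.035371581685228665 0.022018694907367402 | t 8.6167 pos [603.2 241.8  36.7] az 35.3 w 51.4 F [-0.3 -0.5  0.9] q [ 15.9  23.4   7.7  74.2  -0.  160.6]
```

```bash
python3 -m pendant '[0,0,0,0,0,0,0,0,0,0,0,0,0,0,0,0,0,0,0,0]' -1 30
python3 go.py 602 241.3 36 35.5
python3 - <<'E'
from h import *
f=grab_frame('top');save(f,'top7');g=grab_frame('scene');save(g,'scene7')
a=cv2.resize(f['pixels'][200:340,140:280],None,fx=2.8,fy=2.8);b=cv2.resize(g['pixels'][110:250,370:510],None,fx=2.8,fy=2.8)
cv2.imwrite('pics/c7.png',np.hstack([a,b])[:,:800,::-1])
E
```

```text
time: 9.03
eef_pos: [602.9, 242.0, 36.3]
tcp_rot: [[0.816, 0.578, 0.001], [0.578, -0.816, 0.001], [0.001, -0.0, -1.0]]
contact_force: [-0.7, 0.8, 2.0]
width: 13.7
d [-0.0037  0.0003  0.0011] spin -0.001 rows 0.027861628442640844 0.02450267478093242 | t 9.0333 pos [602.9 242.   36.3] az 35.3 w 13.7 F [-0.7  0.8  2. ] q [ 15.9  23.5   7.7  74.2   0.  160.6]
```

View pics/c7.png

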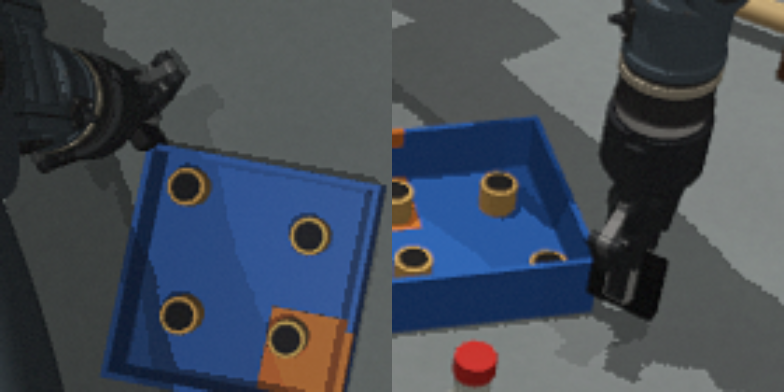

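Gripped, with an opening of 13.7 mm on the 14 mm fin. I start the tipping arc, radius 299 mm about the low corner, with 4° first.

```bash
python3 -m pendant '[-0.003,0,-0.017,0,-0.006,0,-0.034,0,-0.011,0,-0.051,0,-0.015,0,-0.068,0,-0.015,0,-0.068,0]'
cat > tilt.py <<'E'
import sys
from h import *
n=sys.argv[1]; f=grab_frame('top');g=grab_frame('scene');save(f,'top'+n);save(g,'scene'+n)
a=cv2.resize(f['pixels'][200:340,140:280],None,fx=2.8,fy=2.8);b=cv2.resize(g['pixels'][110:250,330:470],None,fx=2.8,fy=2.8)
cv2.imwrite('pics/c'+n+'.png',np.hstack([a,b])[:,:800,::-1])
# inside-floor plane fit from blue/orange pixels, both views
for nm,F in(('top',f),('scene',g)):
    v,u=np.mgrid[0:480,0:640]; d=np.stack([(u-F['cx'])/F['fx'],-(v-F['cy'])/F['fy'],-np.ones(u.shape)],-1)
    T=np.array(F['cam_to_world']); P=(d*F['range_z'][...,None])@T[:3,:3].T+T[:3,3]
    hsv=cv2.cvtColor(F['pixels'],cv2.COLOR_RGB2HSV)
    m=(((hsv[...,0]>103)&(hsv[...,0]<127)&(hsv[...,1]>130))|((hsv[...,0]<16)&(hsv[...,1]>150)))&(np.hypot(P[...,0]-470,P[...,1]-150)<170)&(F['range_z']>0)
    Q=P[m]; rng=np.random.default_rng(0); best=0
    for _ in range(600):
        a,b,c=Q[rng.integers(len(Q),size=3)]; nn=np.cross(b-a,c-a); L=np.linalg.norm(nn)
        if L<500: continue
        nn/=L
        if abs(nn[2])<.6: continue
        k=(abs((Q-a)@nn)<2.5)
        if k.sum()>best: best=k.sum(); K=k
    C=Q[K]; c=C.mean(0); nn=np.linalg.svd(C-c)[2][2]; nn*=np.sign(nn[2])
    print(nm,'tilt',np.degrees(np.arccos(nn[2])).round(1),'downhill az',np.degrees(np.arctan2(nn[1],nn[0])).round(1),best,len(Q),'zmin',np.percentile(Q[:,2],1).round(1))
E
python3 tilt.py 8; python3 go.py 602 241.3 36 35.5
```

```text
time: 9.55
eef_pos: [598.7, 238.7, 56.9]
tcp_rot: [[0.816, 0.578, 0.0], [0.578, -0.816, -0.0], [-0.0, 0.0, -1.0]]
contact_force: [-1.2, -0.1, -5.2]
width: 13.3
top tilt 4.1 downhill az -144.6 4099 6635 zmin 5.8
scene tilt 4.0 downhill az -153.5 1534 5241 zmin 7.2
d [ 0.0132 -0.0006  0.0674] spin -0.0009 rows 0.49435077341097583 0.0223268582140637 | t 9.65 pos [598.9 238.9  56.2] az 35.3 w 13.7 F [ 0.6  0.9 -4.4] q [ 15.8  22.2   8.3  76.2  -0.  160.5]
```

View pics/c8.png

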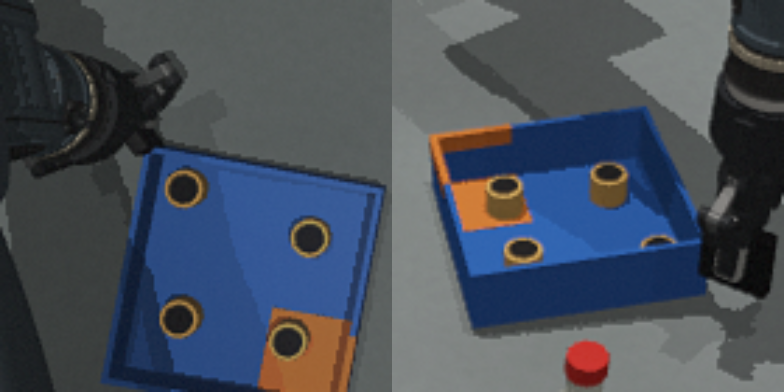

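The tilt reads 4° as planned and the fin pivots in the pads. I continue to 12°, then 20°.

```bash
python3 -m pendant '[-0.004,0,-0.016,0,-0.009,0,-0.033,0,-0.02,0,-0.067,0,-0.031,0,-0.099,0,-0.044,0,-0.132,0]'
python3 -m pendant '[-0.007,0,-0.016,0,-0.014,0,-0.032,0,-0.021,0,-0.047,0,-0.029,0,-0.063,0,-0.029,0,-0.063,0]'
python3 tilt.py 9; python3 go.py 602 241.3 36 35.5
```

```text
time: 10.07
eef_pos: [587.7, 231.1, 96.8]
tcp_rot: [[0.816, 0.578, -0.0], [0.578, -0.816, -0.0], [-0.0, 0.0, -1.0]]
contact_force: [0.7, 0.5, -4.7]
width: 13.6
time: 10.48
eef_pos: [581.3, 226.3, 116.0]
tcp_rot: [[0.816, 0.578, 0.002], [0.578, -0.816, 0.0], [0.001, 0.001, -1.0]]
contact_force: [0.0, 0.8, -4.3]
width: 13.7
top tilt 16.4 downhill az -145.1 4138 7013 zmin 12.2
scene tilt 16.1 downhill az -145.8 1193 4742 zmin 14.0
d [ 0.0846 -0.0008  0.2634] spin -0.0009 rows 1.9905969512794734 0.021930503419540615 | t 10.5833 pos [581.3 226.4 115. ] az 35.3 w 13.8 F [ 1.   0.4 -2.9] q [ 15.1  17.7   9.4  81.7  -0.  159.8]
```

View pics/c9.png

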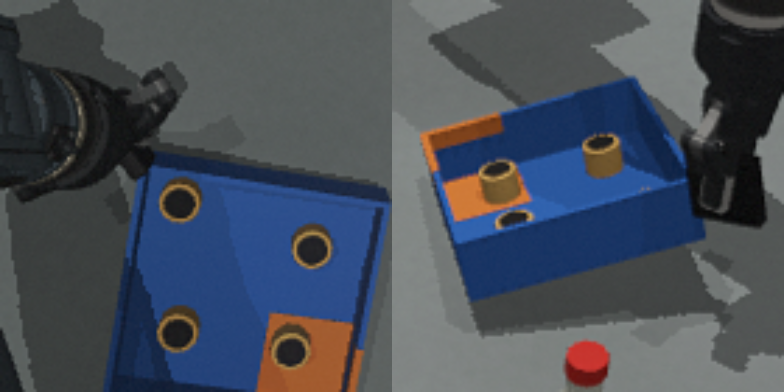

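```bash
python3 -m pendant '[-0.008,0,-0.015,0,-0.016,0,-0.031,0,-0.033,0,-0.061,0,-0.052,0,-0.091,0,-0.071,0,-0.12,0]'
python3 -m pendant '[0,0,0,0,0,0,0,0]' >/dev/null
python3 tilt.py 10; python3 go.py 602 241.3 36 35.5
```

```text
time: 11.0
eef_pos: [562.8, 213.6, 151.4]
tcp_rot: [[0.816, 0.578, -0.001], [0.578, -0.816, -0.0], [-0.001, -0.0, -1.0]]
contact_force: [0.1, -0.6, -4.5]
width: 13.7
top tilt 24.4 downhill az -144.2 4031 7143 zmin 21.3
scene tilt 24.5 downhill az -145.4 764 4122 zmin 24.8
d [ 0.1549 -0.0012  0.3853] spin -0.0009 rows 2.9878762279601774 0.022150368340859847 | t 11.2667 pos [564.1 214.1 151.5] az 35.3 w 13.9 F [ 0.9  0.6 -0.2] q [ 14.4  14.1   9.3  85.   -0.  159.1]
```

View pics/c10.png

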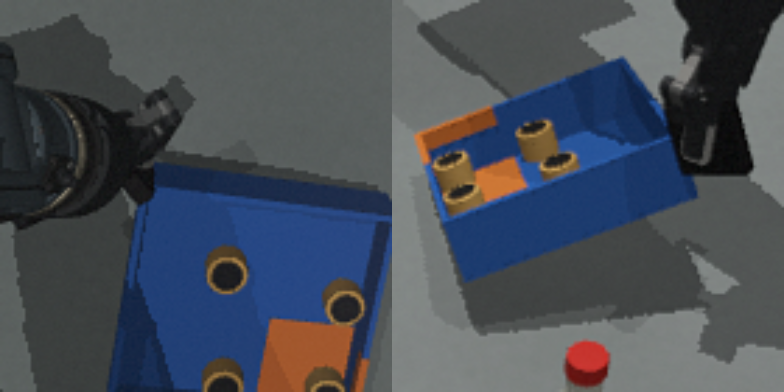

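24° and the feet are sliding. I go on to 32°.

```bash
python3 -m pendant '[-0.01,0,-0.014,0,-0.02,0,-0.028,0,-0.041,0,-0.056,0,-0.064,0,-0.083,0,-0.087,0,-0.109,0]'
python3 -m pendant '[0,0,0,0,0,0,0,0,0,0,0,0,0,0,0,0,0,0,0,0]' 
sed -i 's/200:340,140:280/230:370,160:300/;s/110:250,330:470/90:230,330:470/' tilt.py
python3 tilt.py 11; python3 go.py 602 241.3 36 35.5
```

```text
time: 11.68
eef_pos: [541.3, 198.4, 183.7]
tcp_rot: [[0.816, 0.578, -0.001], [0.578, -0.816, -0.0], [-0.001, -0.0, -1.0]]
contact_force: [1.4, -1.2, -5.2]
width: 13.6
time: 12.1
eef_pos: [542.9, 199.2, 183.9]
tcp_rot: [[0.816, 0.579, 0.002], [0.579, -0.816, 0.0], [0.002, 0.001, -1.0]]
contact_force: [0.7, 1.4, 0.8]
width: 13.9
top tilt 32.6 downhill az -144.8 3865 7385 zmin 34.4
scene tilt 56.5 downhill az -18.2 672 3741 zmin 38.2
d [ 0.2409 -0.0008  0.4931] spin -0.0008 rows 3.9486192087329264 0.02096536401175281 | t 12.2 pos [543.  199.2 183.8] az 35.3 w 13.6 F [2.2 1.2 1.5] q [ 13.5  10.3   8.5  88.1   0.  158.2]
```

View pics/c11.png

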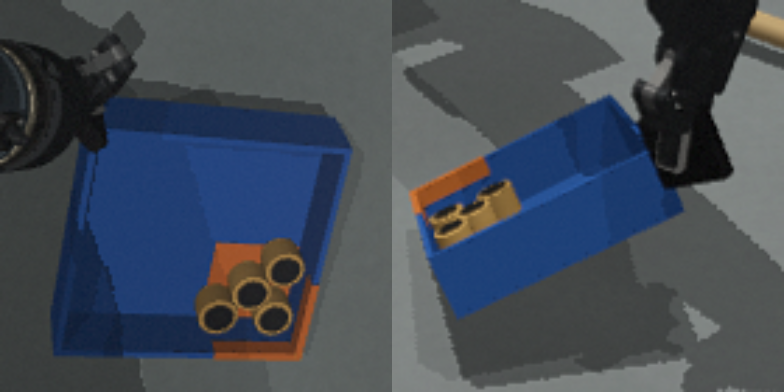

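```bash
cat > feet.py <<'E'
from h import *
for nm in ('top','scene'):
    F=grab_frame(nm)
    v,u=np.mgrid[0:480,0:640]; d=np.stack([(u-F['cx'])/F['fx'],-(v-F['cy'])/F['fy'],-np.ones(u.shape)],-1)
    T=np.array(F['cam_to_world']); P=(d*F['range_z'][...,None])@T[:3,:3].T+T[:3,3]
    hsv=cv2.cvtColor(F['pixels'],cv2.COLOR_RGB2HSV)
    near=(np.hypot(P[...,0]-450,P[...,1]-140)<160)&(F['range_z']>0)
    m=(((hsv[...,0]>103)&(hsv[...,0]<127)&(hsv[...,1]>130))|((hsv[...,0]<16)&(hsv[...,1]>150)))&near
    Q=P[m]
    if nm=='top':
        rng=np.random.default_rng(0); best=0
        for _ in range(800):
            a,b,c=Q[rng.integers(len(Q),size=3)]; nn=np.cross(b-a,c-a); L=np.linalg.norm(nn)
            if L<500 or abs(nn[2])<.6*L: continue
            k=(abs((Q-a)@nn/L)<2.5)
            if k.sum()>best: best=k.sum(); K=k
        C=Q[K]; c0=C.mean(0); n=np.linalg.svd(C-c0)[2][2]; n*=np.sign(n[2])
        e1=np.array([np.cos(np.radians(-9.5)),np.sin(np.radians(-9.5)),0]); e1-=n*(e1@n); e1/=np.linalg.norm(e1); e2=np.cross(n,e1)
        h=(Q-c0)@n; R=Q[(h>44)&(h<56)]; r=cv2.minAreaRect(np.stack([(R-c0)@e1,(R-c0)@e2],1).astype(np.float32)); print('tilt',np.degrees(np.arccos(n[2])),'rim',r,len(R))
        # refine axes
        a=(r[2]+45)%90-45; a=np.radians(a); x=np.cos(a)*e1+np.sin(a)*e2; y=np.cross(n,x)
        O=c0+e1*r[0][0]+e2*r[0][1]
        low=O-n*5-95*x-95*y; hd=O-n*5+n*55+160/2**.5*(x+y); print('low corner',low.round(1),'handle',hd.round(1))
    print(nm)
    h=(P-O)@n
    dk=((hsv[...,2]<75)&(hsv[...,1]<120)&near&(h>20)&(h<32)&(abs((P-O)@x)<90)&(abs((P-O)@y)<90)).astype(np.uint8)
    dk=cv2.morphologyEx(dk,cv2.MORPH_OPEN,np.ones((3,3),np.uint8))
    k,l,st,c=cv2.connectedComponentsWithStats(dk)
    for i in range(1,k):
        if st[i,4]>8:
            q=P[l==i]-O; print('pad',st[i,4],c[i].round(1),np.round([np.median(q@x),np.median(q@y),np.median(q@n)],1))
E
python3 feet.py
```

```text
tilt 32.37925326285691 rim ((10.369651794433594, -8.002395629882812), (209.3084716796875, 192.12730407714844), 4.384118556976318) 1054
low corner [374.6  74.2   1.8] handle [554.4 199.6 205.8]
top
pad 70 [261.4 326.4] [-36.5 -73.6  25.8]
pad 73 [249.5 334.8] [-59.3 -51.1  25.7]
pad 62 [237.7 342.5] [-81.3 -28.8  25.6]
pad 60 [257.3 343.2] [-80.7 -73.   25.7]
scene
```

```bash
python3 -m pendant '[0,0,0,0,0,0,0,0,0,0,0,0,0,0,0,0,0,0,0,0]' >/dev/null; python3 -m pendant '[0,0,0,0,0,0,0,0,0,0,0,0,0,0,0,0,0,0,0,0]'; python3 feet.py; python3 - <<'E'
from h import *
f=grab_frame('top');save(f,'top12');g=grab_frame('scene');save(g,'scene12')
E
```

```text
time: 13.13
eef_pos: [542.4, 199.0, 183.3]
tcp_rot: [[0.816, 0.578, 0.0], [0.578, -0.816, 0.0], [0.0, 0.0, -1.0]]
contact_force: [2.9, 1.4, 2.0]
width: 13.2
tilt 32.275115050759965 rim ((12.014259338378906, -7.570625305175781), (211.38845825195312, 191.4864501953125), 4.630136013031006) 1077
low corner [375.1  73.1   2. ] handle [554.1 200.1 205.7]
top
pad 73 [261.6 326.8] [-38.1 -72.8  25.9]
pad 73 [249.6 335. ] [-60.4 -50.7  25.9]
pad 61 [237.9 342.7] [-81.1 -28.4  26. ]
pad 54 [257.3 343.2] [-80.9 -72.3  25.7]
scene
```

View pics/scene12.png

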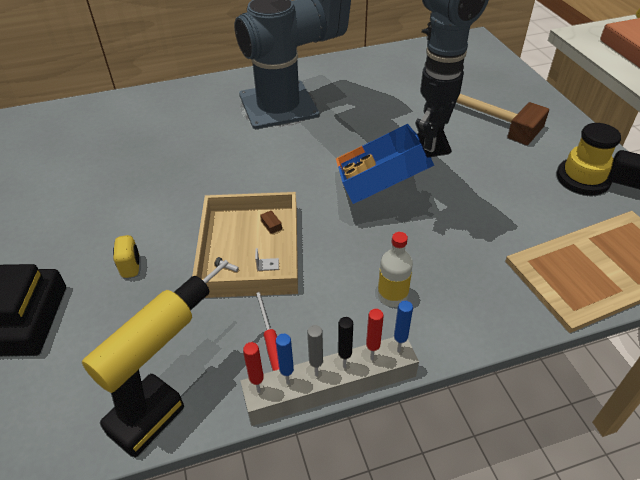

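The scene shows the tote held tilted at (385,165), with the crate's odds and ends and the bench items where they were. All positions are steady, so I hand in.

```bash
python3 -c "
from plant import *
print(sign_off())"
```

```text
the job is handed in; nothing more can be done
None
```

The fourth foot is in the tote. I tipped the tote by its black grip until all four feet gathered in the orange corner, then handed in at about 13 s with it still held tilted. No verdict was reported.

**Placing:** I picked foot 4 out of the crate without touching the other things there. I released it upright in the orange quarter of the level tote, and a picture confirmed it.

**Tipping:** I gripped the fin and followed an arc about the low corner, so the fin turned between the pads.

**Last checks**
- **Tilt and grip:** the tote was tilted about 32° and the grip point was about 203–206 mm above the bench. The grip opening was 13–14 mm on the 14 mm fin.
- **Low corner:** it measured about 2 mm above the bench, which is within the calibration error.
- **Feet:** all four stood upright in the marked quarter, with both x and y below about −28 mm in the tote's frame. They moved no more than about 2 mm between two looks a second apart, which is measurement scatter.
- **Other things:** the bolt, offcut, bracket, glue, screwdriver and tape looked unmoved in the final picture.

**Checks that disagreed**
- **Tilt from the scene camera:** at the last tipping step it fitted a wall instead of the floor and gave 56.5°, so I discarded it. It had agreed with the top camera up to 24°.
- **Feet from the scene camera:** it gave no separate foot positions at the end, so those come from the top view only.
- **Rim size:** it measured about 210 mm on one side instead of 190 mm. That puts an error of about 7 mm on the x values, which the feet's distance from the limit covers.

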